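# Eject a cast tube plate from its mould and lay it in the empty tray

## Robot

A 6-joint arm with a two-finger parallel gripper is mounted at the origin on the work surface. World frame = base frame: x ahead of the robot, y to its left, z up, the work surface at z = 0. Lengths are in m, angles in rad, forces in N, time in s.
With the tool pointing down it reaches from about 0.3 to 0.75 m from the base axis. Payload 8.5 kg.
Tool frame: the origin (TCP) lies midway between the tips of the shut fingers; the grasp point (between the pads) lies 19 mm behind it; z points along the fingers, y is the direction in which the jaws open and shut (so a half turn about z gives the same grasp; the last joint's range is limited). The gripper opens to 85 mm and grips with 20 to 120 N. Pads are 22 mm wide; open, the fingers measure 114 mm over their backs; the gripper's body (76 mm by 85 mm) begins 54 mm behind the grasp point. The pads swing forward as they close: fully open they stand 13 mm farther back than shut.
Start: joints at [-1.516, 0.381, 1.297, -0, 1.464, -0.215], TCP at [0.147, -0.53, 0.231] pointing down, gripper open.
Joint ranges: [-3.11, 3.11], [-0.89, 2.33], [0.22, 2.48], [-1.42, 4.56], [0.17, 2.85], [-2.88, 2.88]. Speed limits (rad/s): [2.39, 2.39, 3.14, 3.14, 3.14, 3.14].

## Interface

Orientations are given as a 3x3 rotation matrix whose columns are the frame's x, y, z axes.
In Python, from plant import ctrl gives the robot as it stands.
- The arm moves only by the tool servo_tool, never from a script. Its argument "plan" is a list of rows, each a list of 5 numbers: the opening, from -1 (shut) to 1 (fully open), so that 0 is half open, then the shift along the world's x, y, z in m, then the turn about the world's z in rad. In form: [[fingers, tx, ty, tz, yaw], ...]. A call has 1 to 20 rows; each row shifts and turns the commanded pose from where the row before left it; what a row does not reach is not made up. A row lasts 1/8 s, in which the tool goes at most 62.5 mm and 10.7 degrees, less where a joint would pass 70% of its speed; a pose out of reach is approached as far as the arm can. A call with a gripper value outside its range is refused whole. The fingers move at their own pace and stop on an object; the grip force is fixed at half the most. Time passes only in rows, so rows that do not move let the fingers close. It gives the time, the measured TCP pose, the force and the opening at its end, in the units of the state.
- ctrl.state(): the state, without advancing time (a new reading comes with each control period).
- ctrl.get_image(name): name is "scene" or "top" or "wrist"; returns a dict with "img" (384x512x3 uint8, red, green, blue), "fov_y" (degrees; the focal length in pixels is half the picture's height over the tangent of half this angle, whatever the lens; pixels are square), "cx", "cy" (the principal point, pixels), "distortion" ([k1, k2, p1, p2, k3] as OpenCV has them; the pictures are not rectified), "eye" and "attitude" of the camera in the world. Camera axes: x right, y down, z forward; pixel columns grow to the right and rows downward; lengths in m; the calibration is good to about 2 mm. A picture is of the moment at which its call begins. There is no depth.
- ctrl.job_done(): hands the job in, once; it reports no verdict.
The state is a dict: "time": time; "joints": joint angles; "joint_velocities": joint speeds; "joint_efforts": joint torques, N m; "ee_pos": TCP position; "orientation": TCP orientation; "wrist_force": force on the tool from outside, world axes, zero at the start; "wrist_torque": the same for the moment, N m; "opening": finger opening in m.
Only numpy, scipy, OpenCV 4.12 (cv2) and the standard library are available. Lean on these libraries where they do the work, as an engineer would, in place of code of your own. Each camera call takes 0.05 s, during which the arm holds its last target.

## Task

Get the freshly cast tube plate out of its mould: press the mould's ejector lever all the way down to its stop, without forcing it, so that one end of the plate is lifted out of the cavity, then take the plate by that raised end, lift it out and lay it flat, wells up, in the tray that is empty, without dropping it. Leave the older plate in the other tray and the bottle, dish stack and jar where they are.

Things in the scene. Friction and masses are not known exactly. Their poses are not given: they have to be found in the camera images.
- mould: Fixed dark steel casting mould, block 150 x 84 x 65 mm (x, y, z). Origin: centre of its underside, on the bench; x along its length, z up. Open cavity 126 x 55 mm, centred, 20 mm deep: floor at z = 45 mm, rim at z = 65 mm. Ejector lever at the -x end; it lifts the part's +x end. Two upright pivot cheeks at x = -98 to -72 mm reach z = 70 mm.
- ejector (a joint): Ejector lever, rad: 0 = up (start), 0.60 = down on its rigid stop. Hinged at mould x = -85, z = 60 mm, axis along mould y, arm pointing to -x: 0.30 rad above level at 0, as much below at 0.60. It needs about 7 to 13 N down on the paddle to move (far more at the stop) and stays where it is left. It raises the lifting bar 70 mm per rad (42 mm in all).
- paddle (a point): Centre of the top face of the lever's paddle (34 mm along the lever, 36 mm wide, dark steel), where to press down. It starts about 85 mm above the bench and goes about 39 mm almost straight down (a small arc) to the stop, which is felt as a sharp rise in force; bear on it with less than 50 N.
- bar_top (a point): Centre of the top of the lifting bar (10 mm along the mould's x, 34 mm across), at mould x = 45 mm; at the start it is level with the cavity floor under the casting.
- casting: The fresh tube plate: rigid white resin block 120 x 50 x 18 mm (x, y, z), 0.10 to 0.19 kg, ten round wells marked on its top. Origin: centre of its underside; z out of its top. It starts in the cavity, its x along the mould's x, its top 2 mm below the rim, gaps of 2 to 3 mm all round. Lever down: its +x end is raised and it rests tilted about 0.41 rad. Level it before laying it down.
- raised_end (a point): Point of the casting 38 mm from its centre towards its +x end, in the middle of its width and thickness: where to grip it across its 50 mm width once that end is raised (its underside is then about 18 mm above the mould's rim).
- tray_empty: The empty one of two alike fixed steel trays, 158 x 124 x 14 mm (x, y, z), walls and floor 4 mm thick, so 150 x 116 mm inside. Origin: centre of its underside, on the bench; x along its length. Its floor is at z = 4 mm.
- tray_used: The other, alike tray, in which an older plate lies. The two trays may stand either way round, left or right.
- old_casting: Older plate, the same as the casting, lying flat in tray_used; leave it there. Origin: centre of its underside.
- bottle: Bystander: clear bottle with blue cap, 60 mm across, 120 mm tall. Origin: centre of its underside.
- dishes: Bystander: stack of dishes, 90 mm across, 67 mm tall. Origin: centre of its underside.
- jar: Bystander: glass jar with yellow cap, 66 mm across, 100 mm tall. Origin: centre of its underside.
Things that resemble listed ones, but are neither listed nor needed, are in the scene too. Leave any brown or purple look-alike of the tray_empty alone.

How it is judged:
By the outcome, as a careful person would: the job done as asked, in the order asked, and still so for the second after the job is handed in, with the robot touching nothing.
It also fails if it takes over 51 s, if anything falls off the work surface, if the arm or the gripper's body presses on something with over 40 N, if the wrist force passes 120 N, or if a joint passes its speed limit or range.

## Working session

There is one attempt and no reset: what is moved stays moved. The work goes in short steps, Python scripts to look and compute and a tool call to move; the robot and the scene stay as the last step left them, time stands still between calls to the robot, and variables do not carry over. Pictures are saved under pics/ and viewed, and the job is handed in when it is done.

Besides the shell and the picture viewer there is one more tool, called after "Request:" by a JSON object that holds its "api" and its "payload". servo_tool: Moves the arm, as the interface text tells. Its arguments: {"type":"object","properties":{"plan":{"type":"array","items":{"type":"array","items":{"type":"number"}}}},"required":["plan"]}

```bash
ls; mkdir -p pics
cat > h.py <<'E'
import numpy as np, cv2
from plant import ctrl
def cam(d):
    h,w=d["img"].shape[:2]; f=h/2/np.tan(np.radians(d["fov_y"])/2)
    return np.array([[f,0,d["cx"]],[0,f,d["cy"]],[0,0,1]]),np.array(d["distortion"],float),np.array(d["eye"]),np.array(d["attitude"])
def rays(d,px):
    K,D,e,R=cam(d); p=cv2.undistortPoints(np.array(px,float).reshape(-1,1,2),K,D).reshape(-1,2)
    return e,(R@np.c_[p,np.ones(len(p))].T).T
def onz(d,px,z):
    e,r=rays(d,px); return e+r*((z-e[2])/r[:,2])[:,None]
def proj(d,P):
    K,D,e,R=cam(d); q=(np.array(P,float).reshape(-1,3)-e)@R
    return cv2.projectPoints(q,np.zeros(3),np.zeros(3),K,D)[0].reshape(-1,2)
def tri(obs):
    A=np.zeros((3,3));b=np.zeros(3)
    for d,p in obs:
        e,r=rays(d,[p]); r=r[0]/np.linalg.norm(r[0]); M=np.eye(3)-np.outer(r,r); A+=M;b+=M@e
    X=np.linalg.solve(A,b); return X,[float(np.linalg.norm(proj(d,X)[0]-p)) for d,p in obs]
import pickle
def snap(name,tag):
    d=ctrl.get_image(name); cv2.imwrite(f"pics/{tag}.png",cv2.cvtColor(np.array(d["img"]),cv2.COLOR_RGB2BGR)); pickle.dump(d,open(f"pics/{tag}.pkl","wb")); return d
def load(tag): return pickle.load(open(f"pics/{tag}.pkl","rb"))
E
python3 - <<'E'
from h import *
for n in ("scene","top","wrist"):
    d=snap(n,n+"0"); print(n,d["eye"],np.round(d["attitude"],3).tolist(),d["fov_y"],d["distortion"])
s=ctrl.state(); print(s)
E
```

```text
pics
scene [0.96747328 0.62781324 0.81140045] [[-0.837, 0.382, -0.391], [0.547, 0.6, -0.584], [0.012, -0.703, -0.711]] 49.975205179051976 [-0.06534579  0.          0.          0.          0.        ]
top [0.41643756 0.02119857 1.03144362] [[-0.021, -0.986, 0.166], [-1.0, 0.021, 0.0], [-0.004, -0.166, -0.986]] 50.310806524653835 [-0.10171436  0.          0.          0.          0.        ]
wrist [ 0.22509285 -0.50833704  0.3742069 ] [[0.266, -0.914, -0.306], [-0.964, -0.253, -0.083], [-0.002, 0.317, -0.949]] 59.63141060695094 [-0.05809545  0.          0.          0.          0.        ]
{'time': 0.15, 'joints': array([-1.51627774e+00,  3.81070231e-01,  1.29802226e+00,  2.00191182e-05,
        1.46357947e+00, -2.15269852e-01]), 'joint_velocities': array([ 0.00129276, -0.00177632, -0.00349419,  0.00030108,  0.0004727 ,
        0.00045   ]), 'joint_efforts': array([ 1.24265229e-03, -4.48624241e+01, -2.31346285e+01, -2.08018332e-04,
        3.77622724e-03, -2.83506189e-06]), 'ee_pos': array([ 0.14659739, -0.52988833,  0.23085975]), 'orientation': array([[ 9.63827883e-01,  2.66525441e-01, -3.89380370e-05],
       [ 2.66525326e-01, -9.63827312e-01,  1.07877845e-03],
       [ 2.49992358e-04, -1.05013472e-03, -9.99999417e-01]]), 'wrist_force': array([ 0.25135715, -0.07650099, -0.02829081]), 'wrist_torque': array([ 0.07128379, -0.04247711, -0.00532251]), 'opening': 0.08541806048445574}
```

View pics/scene0.png

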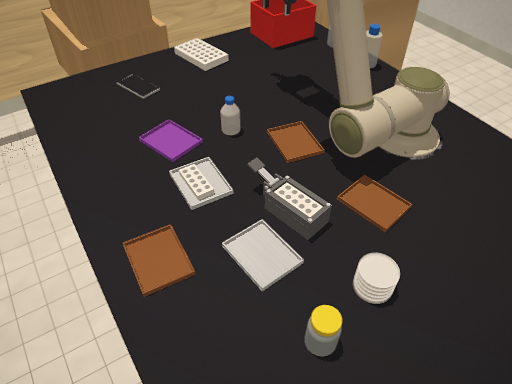

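View pics/top0.png

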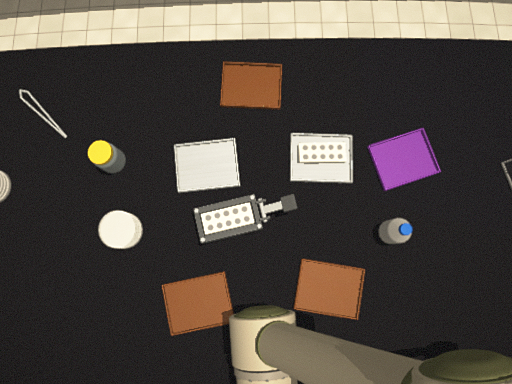

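View pics/wrist0.png

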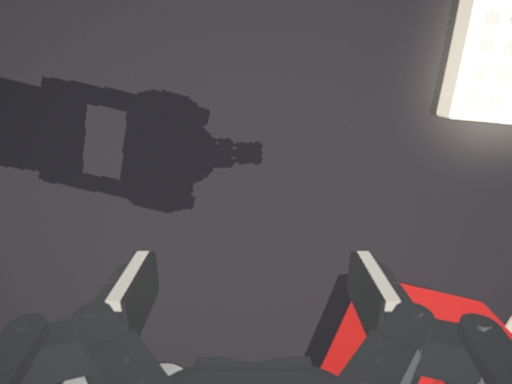

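The scene shows the mould at about (297,203), with its paddle at (257,165). The empty white tray is at (262,254) and the used tray at (200,182). In the top view the mould is at (228,219), the paddle at (289,202), the empty tray at (207,165) and the used tray at (322,158). The wrist view shows only bench. Next I'll zoom in to measure.

Run:
```python
from h import *
a=cv2.imread("pics/top0.png")[130:250,165:305]; b=cv2.imread("pics/scene0.png")[150:300,210:340]
cv2.imwrite("pics/za.png",cv2.resize(a,None,fx=5,fy=5,interpolation=cv2.INTER_CUBIC))
cv2.imwrite("pics/zb.png",cv2.resize(b,None,fx=4,fy=4,interpolation=cv2.INTER_CUBIC))
```

```text
(no output)
```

View pics/za.png

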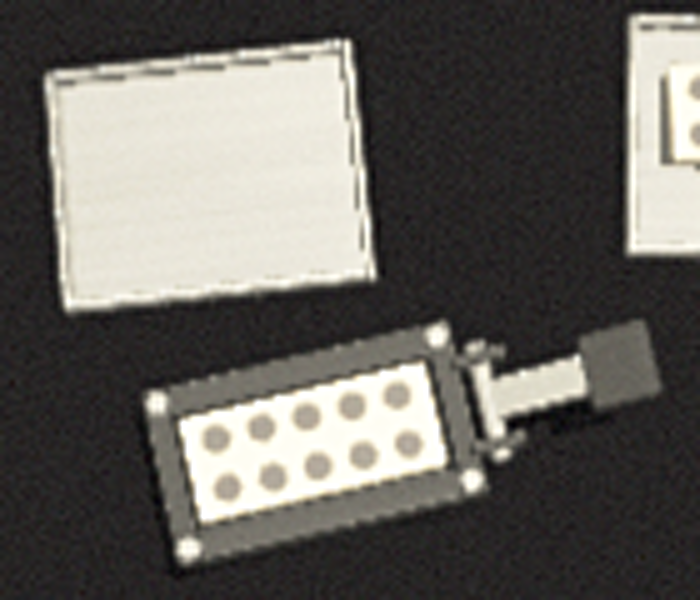

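View pics/zb.png

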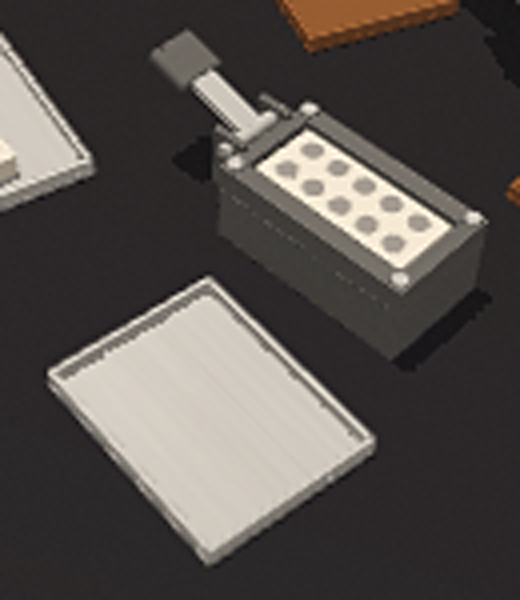

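```bash
cat > m.py <<'E'
from h import *
t=load("top0"); s=load("scene0")
T=lambda p:np.array([165+(p[0]+.5)/5-.5,130+(p[1]+.5)/5-.5]); S=lambda p:np.array([210+(p[0]+.5)/4-.5,150+(p[1]+.5)/4-.5])
pr={"b-x lo":((473,481),(310,110)),"b-x hi":((438,335),(235,163)),"b+x lo":((188,549),(474,217)),"b+x hi":((157,402),(400,279)),
"paddle":((620,365),(186,60)),
"w-lo":((409,444),(313,151)),"w-hi":((398,395),(288,170)),"w+lo":((228,488),(419,223)),"w+hi":((217,438),(394,244)),
"t A":((350,40),(92,0)),}
pr.pop("t A")
# tray corners: top: TL(46,73)=+x,+y ; TR(350,41)=+x,-y ; BR(375,278)=-x,-y ; BL(67,311)=-x,+y ; scene: -x-y (210,277); +x-y (50,375); +x+y (210,548..); -x+y (375,440)
pr.update({"tr++":((46,73),(210,549)),"tr+-":((350,41),(50,375)),"tr--":((375,278),(210,278)),"tr-+":((67,311),(375,440))})
X={}
for k,(a,b) in pr.items():
    x,e=tri([(t,T(a)),(s,S(b))]); X[k]=x; print(k,np.round(x*1000,1),np.round(e,2))
b=[X[k] for k in X if k[0]=='b']; w=[X[k] for k in X if k[0]=='w']; r=[X[k] for k in X if k[:2]=='tr']
for n,q in (("bolts",b),("wells",w),("tray",r)): print(n,np.round(np.mean(q,0)*1000,1))
d=lambda p,q:(X[p]-X[q])[:2]
for p,q in (("b+x lo","b-x lo"),("b+x hi","b-x hi"),("w+lo","w-lo"),("w+hi","w-hi"),("tr++","tr+-"),("tr-+","tr--"),("tr++","tr-+"),("tr+-","tr--")):
    v=d(p,q); print(p,q,round(np.linalg.norm(v)*1000,1),round(np.arctan2(v[1],v[0]),4))
E
python3 m.py
```

```text
b-x lo [480.   17.5  67.4] [0.33 0.3 ]
b-x hi [549.4  32.7  69.1] [0.39 0.37]
b+x lo [451.3 151.1  69.9] [0.01 0.01]
b+x hi [520.5 165.9  70.1] [0.12 0.12]
paddle [531.5 -52.3  83.1] [0.33 0.29]
w-lo [498.5  47.3  64.6] [0.23 0.22]
w-hi [521.8  52.2  64.4] [0.32 0.3 ]
w+lo [479.6 133.   64.5] [0.13 0.12]
w+hi [503.3 138.3  64.5] [0.2 0.2]
tr++ [696.9 231.8  18.6] [0.13 0.15]
tr+- [711.   75.9  12.7] [0.45 0.49]
tr-- [587.4  64.3  12.7] [0.16 0.16]
tr-+ [574.  220.4  12.9] [0.05 0.06]
bolts [500.3  91.8  69.1]
wells [500.8  92.7  64.5]
tray [642.3 148.1  14.2]
b+x lo b-x lo 136.7 1.7825
b+x hi b-x hi 136.3 1.7839
w+lo w-lo 87.8 1.7875
w+hi w-hi 88.0 1.7826
tr++ tr+- 156.5 1.6612
tr-+ tr-- 156.7 1.6563
tr++ tr-+ 123.5 0.0927
tr+- tr-- 124.2 0.094
```

Mould centre is (500.5, 92.2) mm, yaw 1.784. The bolt spacing, well pitch (88×24 mm) and tray size (157×124 mm) all match the text. The paddle is at (531.5, -52.3, 83) mm and lies on the mould axis at x=-148. The tray centre is (642, 148) mm, yaw 1.661. I'm moving above the paddle with the fingers shut.

Request:
{"api": "servo_tool", "payload": {"plan": [[-1,0.03,0.037,0,0.1165],[-1,0.03,0.037,0,0.1165],[-1,0.03,0.037,0,0.1165],[-1,0.03,0.037,0,0.1165],[-1,0.03,0.037,0,0.1165],[-1,0.03,0.037,0,0.1165],[-1,0.03,0.037,0,0.1165],[-1,0.03,0.037,0,0.1165],[-1,0.03,0.037,0,0.1165],[-1,0.03,0.037,0,0.1165],[-1,0.03,0.037,0,0.1165],[-1,0.03,0.037,0,0.1165],[-1,0.025,0.034,0,0.1165],[-1,0,0,0,0]]}}

```text
time: 1.9
ee_pos: [0.5324, -0.0501, 0.2308]
orientation: [[-0.216, 0.976, -0.001], [0.976, 0.216, 0.001], [0.001, -0.001, -1.0]]
wrist_force: [-0.5, -0.5, 0.2]
opening: 0.0003
```

Request:
{"api": "servo_tool", "payload": {"plan": [[-1,-0.001,-0.002,-0.04,0],[-1,0,0,-0.04,0],[-1,0,0,-0.03,0],[-1,0,0,-0.01,0],[-1,0,0,0,0]]}}

```text
time: 2.52
ee_pos: [0.5306, -0.0545, 0.1115]
orientation: [[-0.211, 0.977, -0.0], [0.977, 0.211, 0.0], [0.0, -0.0, -1.0]]
wrist_force: [-0.4, -0.6, 1.0]
opening: -0.0002
```

Run:
```python
from h import *
d=snap("wrist","w1"); print(ctrl.state()["wrist_force"])
e=snap("scene","s1"); b=np.array(e["img"])[130:280,210:340,::-1]
cv2.imwrite("pics/s1z.png",cv2.resize(b,None,fx=4,fy=4))
```

```text
[ 0.25880663 -1.06872824  1.1738047 ]
```

View pics/w1.png

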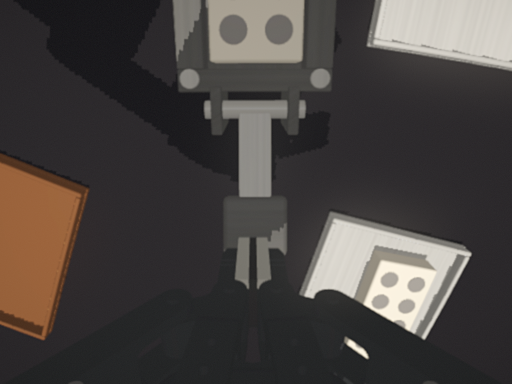

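View pics/s1z.png

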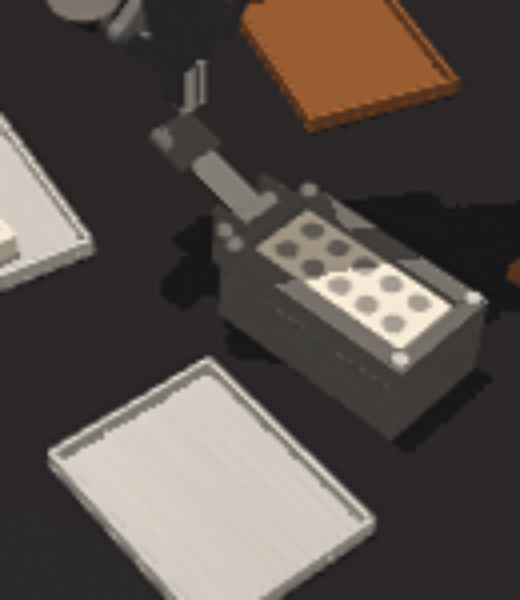

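The shut fingers are centred over the paddle (wrist view about (255,225)). Pressing down.

Request:
{"api": "servo_tool", "payload": {"plan": [[-1,0.001,0.002,-0.01,0],[-1,0,0,-0.008,0],[-1,0,0,-0.005,0],[-1,0,0,-0.005,0],[-1,0,0,-0.005,0],[-1,0,0,-0.005,0],[-1,0,0,0,0]]}}

```text
time: 3.5
ee_pos: [0.5323, -0.0528, 0.0737]
orientation: [[-0.212, 0.977, 0.002], [0.977, 0.212, -0.001], [-0.002, 0.002, -1.0]]
wrist_force: [0.9, -1.6, 2.3]
opening: 0.0001
```

Request:
{"api": "servo_tool", "payload": {"plan": [[-1,0,0,-0.004,0],[-1,0,0,-0.004,0],[-1,0,0,-0.004,0]]}}

```text
time: 3.88
ee_pos: [0.5327, -0.0534, 0.0622]
orientation: [[-0.212, 0.977, 0.003], [0.977, 0.212, -0.003], [-0.003, 0.002, -1.0]]
wrist_force: [-0.6, -7.1, 8.8]
opening: 0.0002
```

Request:
{"api": "servo_tool", "payload": {"plan": [[-1,0,0,-0.003,0],[-1,0,0,-0.003,0]]}}

```text
time: 4.12
ee_pos: [0.5326, -0.0533, 0.0562]
orientation: [[-0.212, 0.977, 0.003], [0.977, 0.212, -0.002], [-0.003, 0.002, -1.0]]
wrist_force: [-0.8, -5.3, 7.7]
opening: -0.0
```

Request:
{"api": "servo_tool", "payload": {"plan": [[-1,0,0,-0.002,0],[-1,0,0,-0.002,0]]}}

```text
time: 4.38
ee_pos: [0.5325, -0.053, 0.0521]
orientation: [[-0.212, 0.977, 0.003], [0.977, 0.212, -0.002], [-0.002, 0.002, -1.0]]
wrist_force: [-0.3, -3.2, 6.8]
opening: -0.0
```

Request:
{"api": "servo_tool", "payload": {"plan": [[-1,0,0,-0.0015,0],[-1,0,0,-0.0015,0]]}}

```text
time: 4.62
ee_pos: [0.5325, -0.0526, 0.0491]
orientation: [[-0.212, 0.977, 0.003], [0.977, 0.212, -0.001], [-0.002, 0.002, -1.0]]
wrist_force: [-0.5, -2.3, 12.0]
opening: 0.0003
```

Request:
{"api": "servo_tool", "payload": {"plan": [[-1,0,0,-0.001,0]]}}

```text
time: 4.75
ee_pos: [0.5326, -0.0526, 0.0488]
orientation: [[-0.212, 0.977, 0.003], [0.977, 0.212, -0.001], [-0.002, 0.003, -1.0]]
wrist_force: [-3.1, -1.4, 20.8]
opening: 0.0
```

Request:
{"api": "servo_tool", "payload": {"plan": [[-1,0,0,-0.0007,0]]}}

```text
time: 4.88
ee_pos: [0.5326, -0.0526, 0.0487]
orientation: [[-0.212, 0.977, 0.003], [0.977, 0.212, -0.002], [-0.002, 0.003, -1.0]]
wrist_force: [-5.7, -0.5, 25.5]
opening: -0.0003
```

Run:
```python
from h import *
print(ctrl.state()["wrist_force"],ctrl.state()["ee_pos"])
d=snap("wrist","w2")
e=snap("scene","s2"); b=np.array(e["img"])[130:280,210:340,::-1]
cv2.imwrite("pics/s2z.png",cv2.resize(b,None,fx=4,fy=4,interpolation=cv2.INTER_CUBIC))
```

```text
[-5.72954795 -0.52861418 25.45504083] [ 0.53259913 -0.05259078  0.04871746]
```

View pics/s2z.png

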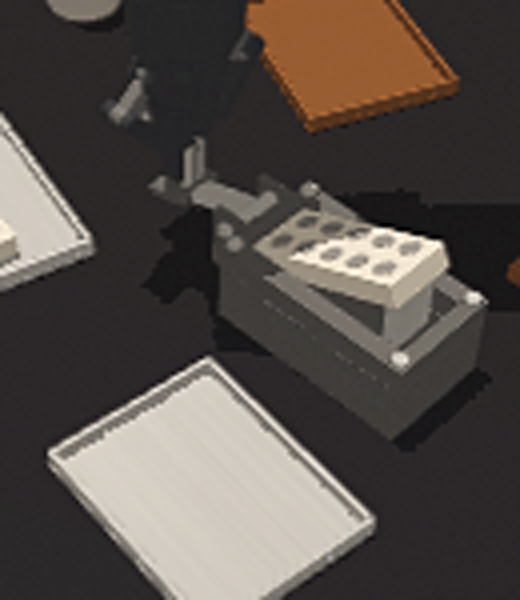

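The lever is on its stop: the force rose sharply to 25 N and the paddle stopped moving at z≈49 mm, with the plate end raised on the bar. Backing off, then measuring the tilted plate.

Request:
{"api": "servo_tool", "payload": {"plan": [[-1,0,0,0.01,0],[-1,0,0,0.04,0],[0,0,0,0.05,0],[1,0,0,0.05,0],[1,0,0,0.04,0],[1,0,0,0,0],[1,0,0,0,0]]}}

```text
time: 5.85
ee_pos: [0.5311, -0.0518, 0.2355]
orientation: [[-0.212, 0.977, -0.002], [0.977, 0.212, 0.001], [0.001, -0.002, -1.0]]
wrist_force: [0.4, 0.5, 0.1]
opening: 0.0856
```

Run:
```python
from h import *
for n,tag,(y0,y1,x0,x1),f in (("top","t3",(180,250,180,300),6),("scene","s3",(160,260,240,340),6)):
    e=snap(n,tag); b=np.array(e["img"])[y0:y1,x0:x1,::-1]
    cv2.imwrite(f"pics/{tag}z.png",cv2.resize(b,None,fx=f,fy=f,interpolation=cv2.INTER_CUBIC))
d=snap("wrist","w3")
```

```text
(no output)
```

View pics/t3z.png

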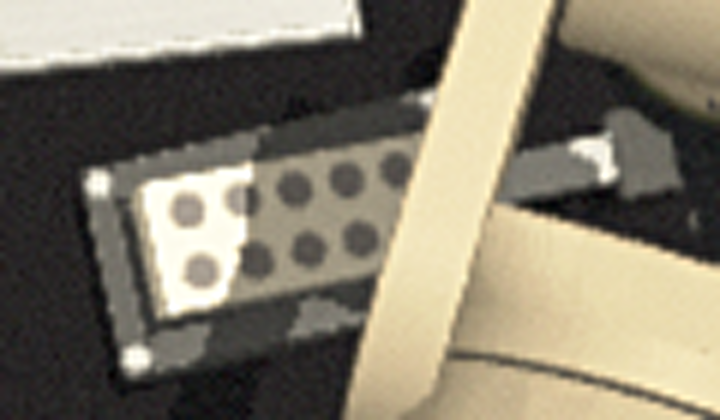

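View pics/s3z.png

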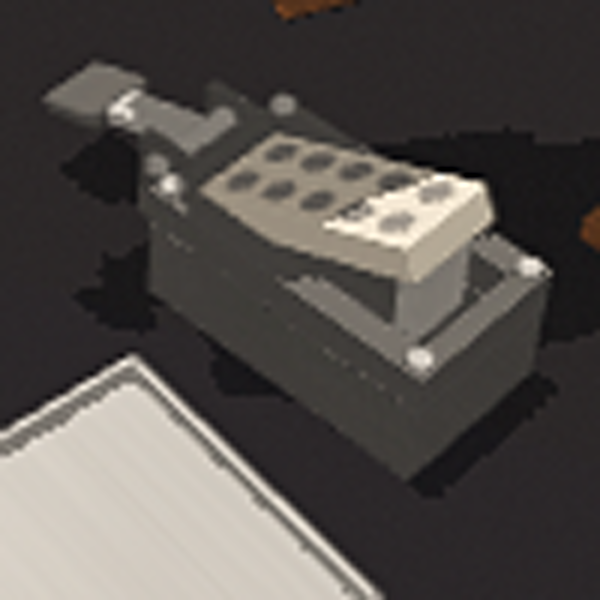

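View pics/w3.png

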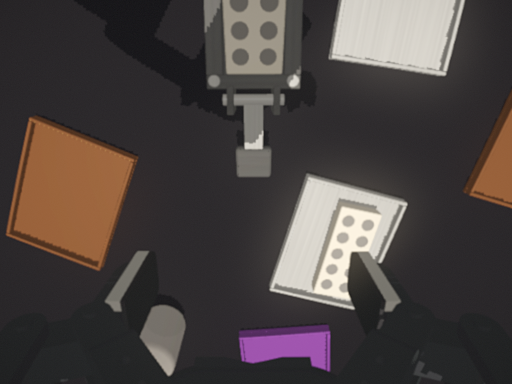

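The top view (zoom) shows well rows from (188,208) to (397,168) and from (202,270) to (360,239). The scene view shows the same wells, with the high end at (437,191) and (397,221). Triangulating them.

Run:
```python
from h import *
t=load("t3"); s=load("s3")
T=lambda p:np.array([180+(p[0]+.5)/6-.5,180+(p[1]+.5)/6-.5]); S=lambda p:np.array([240+(p[0]+.5)/6-.5,160+(p[1]+.5)/6-.5])
hi=[((188,208),(397,221)),((242,200),(357,208)),((295,188),(318,200)),((347,179),(280,190)),((397,168),(243,181))]
lo=[((202,270),(437,191)),((257,259),(396,180)),((309,248),(356,170)),((360,239),(319,160))]
H=[];L=[]
for n,q,o in (("hi",hi,H),("lo",lo,L)):
    for a,b in q:
        x,e=tri([(t,T(a)),(s,S(b))]); o.append(x); print(n,np.round(x*1000,1),np.round(e,2))
H=np.array(H);L=np.array(L)
d=(H[0]-H[4]); print("pitch len",np.linalg.norm(d)*1000, "tilt",np.arctan2(d[2],np.hypot(*d[:2])),"yaw",np.arctan2(d[1],d[0]))
dl=L[0]-L[3]; print(np.linalg.norm(dl), np.arctan2(dl[2],np.hypot(*dl[:2])),np.arctan2(dl[1],dl[0]))
ax=d/np.linalg.norm(d)+dl/np.linalg.norm(dl); ax/=np.linalg.norm(ax)
v=np.array([-ax[1],ax[0],0]);v/=np.linalg.norm(v); n=np.cross(ax,v)
# wells at x=+44..-44 pitch 22
c=np.mean(np.r_[H[:4],L],0)-ax*0.011  # mean of x=44,22,0,-22
print("top centre",c,"axis",ax,"n",n, "yaw",np.arctan2(ax[1],ax[0]),"tilt",np.arcsin(ax[2]))
cen=c-0.009*n
print("raised_end",cen+0.038*ax,"centre",cen,"underside there z",(cen+.038*ax-.009*n)[2])
for x in(-.06,.06): print("bottom/top edge",x,c+x*ax-.018*n,c+x*ax)
s_=ctrl.state(); print(cen+0.038*ax-s_["ee_pos"])
u=np.array([np.cos(1.784),np.sin(1.784)]); print("mould x of raised",(cen+.038*ax)[:2]@u-np.array([.5005,.0922])@u)
```

```text
hi [506.1 126.6 105.8] [0.2  0.19]
hi [509.8 106.6  97.6] [0.07 0.07]
hi [514.7  87.2  88.1] [0.24 0.23]
hi [518.8  67.4  79.1] [0.18 0.17]
hi [523.7  48.1  70.5] [0.2  0.19]
lo [482.4 121.6 105.4] [0.3  0.29]
lo [486.8 101.5  96.8] [0.32 0.3 ]
lo [491.4  82.   88.4] [0.21 0.2 ]
lo [495.3  62.6  79.9] [0.15 0.14]
pitch len 87.82094859851121 tilt 0.4136979778670823 yaw 1.7903748199578706
0.06552050892054098 0.3987366459597878 1.7855536192316661
top centre [0.50285477 0.08460722 0.08829916] axis [-0.19792377  0.89704622  0.39513827] n [ 0.08513544 -0.38585776  0.91862166] yaw 1.7879564627415 tilt 0.4062183665472797
raised_end [0.49456745 0.1221677  0.09504682] centre [0.50208855 0.08807994 0.08003156] underside there z 0.08677922155357018
bottom/top edge -0.06 [0.51319776 0.03772989 0.04805567] [0.5147302  0.03078445 0.06459086]
bottom/top edge 0.06 [0.48944691 0.14537544 0.09547226] [0.49097935 0.13843    0.11200745]
[-0.03659825  0.17408929 -0.14021351]
mould x of raised 0.030544452541166067
```

The plate yaw is 1.788, tilt 0.406, and the raised_end is at (494.5, 122.2, 95) mm. The underside there is at 87 mm, which agrees with the bar height. Moving above it with the fingers partly open.

Request:
{"api": "servo_tool", "payload": {"plan": [[0.5,-0.009,0.043,0,0],[0.5,-0.009,0.043,0,0],[0.5,-0.009,0.044,-0.02,0],[0.5,-0.009,0.044,-0.03,0.004],[0.5,0,0,-0.03,0],[0.5,0,0,0,0],[0.5,0,0,0,0]]}}

```text
time: 6.88
ee_pos: [0.4962, 0.1215, 0.1573]
orientation: [[-0.215, 0.977, 0.001], [0.977, 0.215, -0.0], [-0.0, 0.001, -1.0]]
wrist_force: [-0.1, -0.7, 1.0]
opening: 0.0641
```

Run:
```python
from h import *
d=snap("wrist","w4"); e=snap("scene","s4"); s=ctrl.state(); print(s["ee_pos"],s["opening"],s["wrist_force"])
R=np.array(s["orientation"]);p=np.array(s["ee_pos"])
for w in (s["opening"],.05):
  for back in (0,.003,.006,.009,.013): print(w,back,[np.round(proj(d,p+R@np.array([0.011,sg*w/2,-back]))[0],1) for sg in(-1,1)])
print("raised proj",proj(d,[.4946,.1222,.095]),proj(e,p))
cv2.imwrite("pics/s4z.png",cv2.resize(np.array(e["img"])[100:270,220:350,::-1],None,fx=3.5,fy=3.5,interpolation=cv2.INTER_CUBIC))
```

```text
[0.49627291 0.12145849 0.15770293] 0.06378826074594982 [ 0.2667398   0.39781082 -0.06316996]
0.06378826074594982 0 [array([185.6, 233. ]), array([320.3, 233.1])]
0.06378826074594982 0.003 [array([184.4, 235.9]), array([321.6, 235.9])]
0.06378826074594982 0.006 [array([183.1, 238.9]), array([322.8, 238.9])]
0.06378826074594982 0.009 [array([181.8, 242. ]), array([324.1, 242. ])]
0.06378826074594982 0.013 [array([180. , 246.3]), array([326. , 246.3])]
0.05 0 [array([200.1, 233.1]), array([305.8, 233.1])]
0.05 0.003 [array([199.1, 235.9]), array([306.8, 236. ])]
0.05 0.006 [array([198.2, 238.9]), array([307.8, 239. ])]
0.05 0.009 [array([197.1, 242. ]), array([308.8, 242.1])]
0.05 0.013 [array([195.7, 246.3]), array([310.2, 246.4])]
raised proj [[250.50750761 204.27492097]] [[309.58732984 177.75928692]]
```

View pics/w4.png

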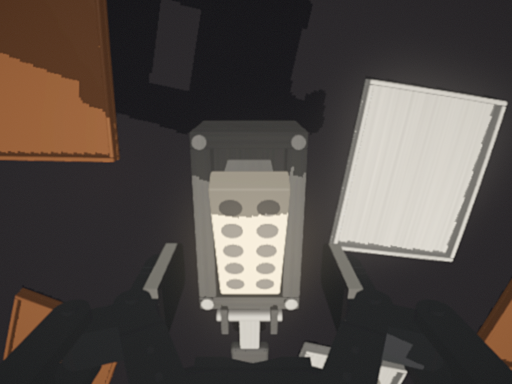

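View pics/s4z.png

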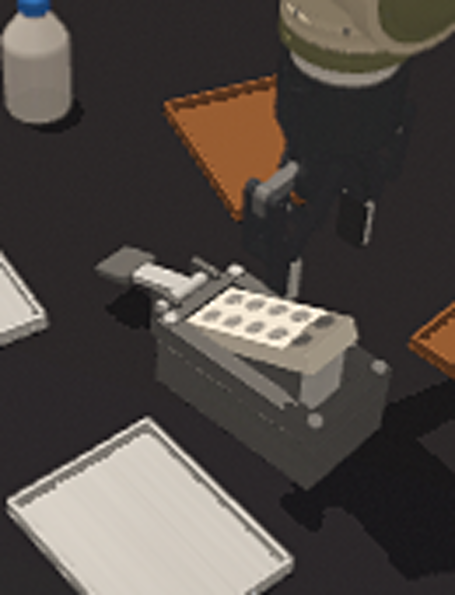

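The plate is centred between the fingers: pad tips at (176,244) and (332,245), plate at 210–288. The tips sit about 9 mm behind the TCP at this opening. Descending so the tips end up about level with the plate's underside, then gripping.

Request:
{"api": "servo_tool", "payload": {"plan": [[0.5,-0.0015,0.0007,-0.02,0],[0.5,0,0,-0.02,0],[0.5,0,0,-0.02,0],[0.5,0,0,-0.0155,0],[0.5,0,0,0,0],[0.3,0,0,0,0],[-0.2,0,0,0,0],[-1,0,0,0,0],[-1,0,0,0,0],[-1,0,0,0,0]]}}

```text
time: 8.22
ee_pos: [0.4948, 0.1226, 0.0821]
orientation: [[-0.216, 0.976, 0.002], [0.976, 0.216, -0.0], [-0.001, 0.002, -1.0]]
wrist_force: [0.4, -0.3, 6.1]
opening: 0.0492
```

Run:
```python
from h import *
d=snap("wrist","w5"); e=snap("scene","s5"); s=ctrl.state(); print(s["ee_pos"],s["opening"],s["wrist_force"])
cv2.imwrite("pics/s5z.png",cv2.resize(np.array(e["img"])[130:260,230:340,::-1],None,fx=4.5,fy=4.5,interpolation=cv2.INTER_CUBIC))
R=np.array(s["orientation"]);p=np.array(s["ee_pos"]); w=s["opening"]
for back in (0,.003,.006,.009): print(back,[np.round(proj(d,p+R@np.array([0.011,sg*w/2,-back]))[0],1) for sg in(-1,1)],np.round(proj(e,p+R@np.array([0.011,w/2,-back])),1))
```

```text
[0.49478786 0.12254182 0.08215102] 0.048935794082052 [ 0.14324058 -0.88750883  6.41689808]
0 [array([201.1, 232.6]), array([304.4, 232.6])] [[304.3 207.9]]
0.003 [array([200.2, 235.5]), array([305.3, 235.4])] [[304.5 207.1]]
0.006 [array([199.2, 238.4]), array([306.3, 238.4])] [[304.6 206.2]]
0.009 [array([198.2, 241.5]), array([307.3, 241.5])] [[304.7 205.4]]
```

View pics/w5.png

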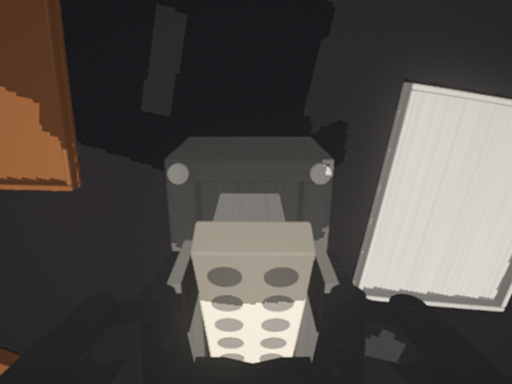

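View pics/s5z.png

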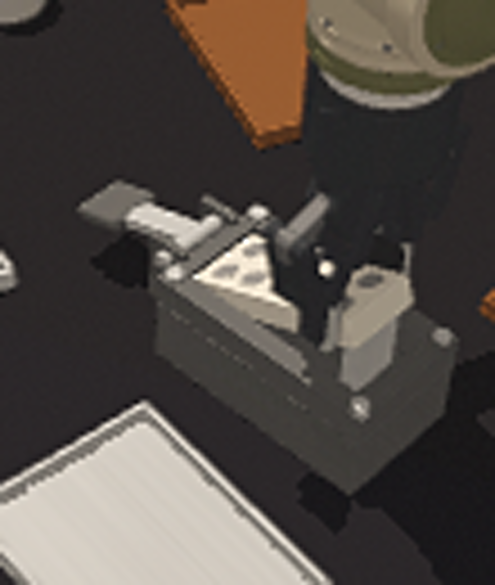

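Gripped: opening is 49 mm, with plate between the pads at about (250,260) in the wrist view. Lifting.

Request:
{"api": "servo_tool", "payload": {"plan": [[-1,0,0,0.004,0],[-1,0,0,0.008,0],[-1,0,0,0.012,0],[-1,0,0,0.015,0],[-1,0,0,0.015,0],[-1,0,0,0.015,0],[-1,0,0,0.015,0],[-1,0,0,0.006,0],[-1,0,0,0,0]]}}

```text
time: 9.45
ee_pos: [0.4941, 0.1226, 0.1715]
orientation: [[-0.216, 0.976, 0.001], [0.976, 0.216, 0.0], [-0.0, 0.001, -1.0]]
wrist_force: [-0.5, 0.3, -1.3]
opening: 0.0486
```

Run:
```python
from h import *
d=snap("wrist","w6"); e=snap("scene","s6"); s=ctrl.state(); print(s["ee_pos"],s["opening"],s["wrist_force"])
cv2.imwrite("pics/s6z.png",cv2.resize(np.array(e["img"])[100:250,220:340,::-1],None,fx=4,fy=4,interpolation=cv2.INTER_CUBIC))
```

```text
[0.49382265 0.12259555 0.17072471] 0.04869622780127333 [ 0.50112925  0.2059126  -1.36467616]
```

View pics/w6.png

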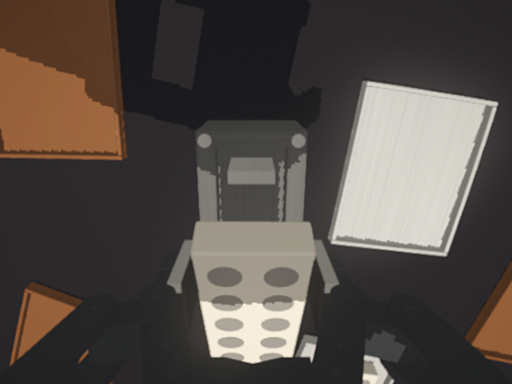

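View pics/s6z.png

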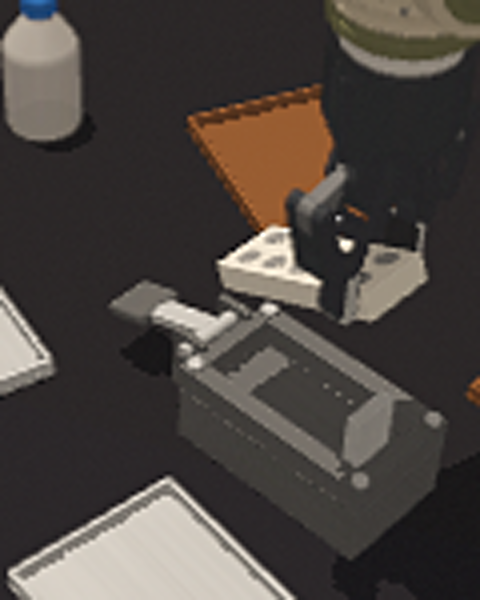

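The plate is out and still tilted as measured, hanging at about 1.4 N. Carrying it over the empty tray and turning it by −0.125 rad to align with the tray.

Request:
{"api": "servo_tool", "payload": {"plan": [[-1,0.01,0.004,0,-0.01],[-1,0.02,0.007,0,-0.02],[-1,0.024,0.008,0,-0.025],[-1,0.024,0.008,0,-0.025],[-1,0.024,0.009,0,-0.025],[-1,0.024,0.008,0,-0.02],[-1,0.0145,0.006,-0.01,0],[-1,0.005,0.002,-0.02,0],[-1,0,0,-0.025,0],[-1,0,0,-0.025,0],[-1,0,0,-0.02,0],[-1,0,0,0,0],[-1,0,0,0,0]]}}

```text
time: 11.18
ee_pos: [0.6396, 0.1746, 0.0715]
orientation: [[-0.092, 0.996, 0.0], [0.996, 0.092, 0.0], [-0.0, 0.0, -1.0]]
wrist_force: [0.1, -0.4, -0.6]
opening: 0.0487
```

Run:
```python
from h import *
d=snap("wrist","w7"); e=snap("scene","s7"); s=ctrl.state(); print(s["ee_pos"],s["opening"],s["wrist_force"])
cv2.imwrite("pics/s7z.png",cv2.resize(np.array(e["img"])[160:310,200:320,::-1],None,fx=4,fy=4,interpolation=cv2.INTER_CUBIC))
```

```text
[0.63990832 0.17463702 0.07202265] 0.04834599916769084 [-0.77277017  0.23985221 -0.96179308]
```

View pics/s7z.png

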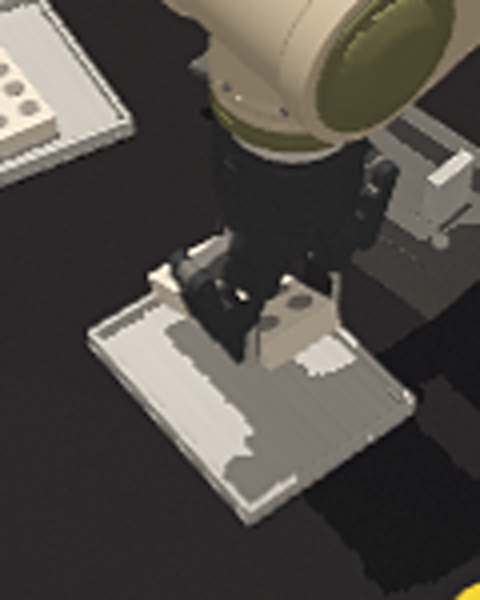

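View pics/w7.png

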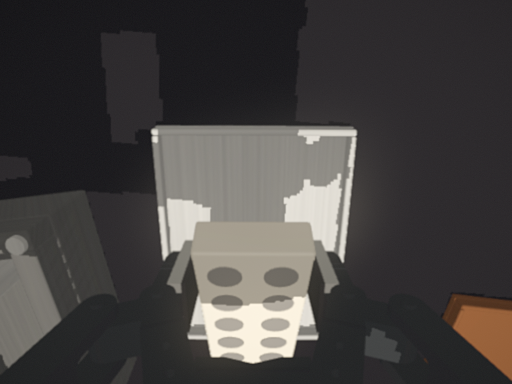

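The plate is square over the empty tray. Lowering until the low end touches.

Request:
{"api": "servo_tool", "payload": {"plan": [[-1,0,0,-0.012,0],[-1,0,0,-0.01,0],[-1,0,0,-0.004,0],[-1,0,0,-0.003,0],[-1,0,0,-0.003,0]]}}

```text
time: 11.9
ee_pos: [0.6397, 0.1752, 0.0399]
orientation: [[-0.092, 0.996, 0.001], [0.996, 0.092, 0.001], [0.001, 0.001, -1.0]]
wrist_force: [-2.6, 6.3, 9.3]
opening: 0.0488
```

Request:
{"api": "servo_tool", "payload": {"plan": [[-1,0,0.0005,-0.002,0],[-1,0,0.0005,-0.002,0]]}}

```text
time: 12.15
ee_pos: [0.6399, 0.1766, 0.0368]
orientation: [[-0.093, 0.996, 0.002], [0.996, 0.093, 0.001], [0.001, 0.002, -1.0]]
wrist_force: [-3.5, 5.4, 9.2]
opening: 0.0485
```

Request:
{"api": "servo_tool", "payload": {"plan": [[-1,0,0.001,-0.002,0],[-1,0,0.001,-0.002,0]]}}

```text
time: 12.4
ee_pos: [0.6402, 0.1782, 0.0328]
orientation: [[-0.093, 0.996, 0.003], [0.996, 0.093, 0.0], [0.0, 0.003, -1.0]]
wrist_force: [-2.0, 3.2, 8.5]
opening: 0.0488
```

It touched at TCP z≈41 mm and is now pivoting in the grip at about 8.5 N. Continuing.

Request:
{"api": "servo_tool", "payload": {"plan": [[-1,0,0.0012,-0.003,0],[-1,0,0.0012,-0.003,0],[-1,0,0.001,-0.003,0]]}}

```text
time: 12.78
ee_pos: [0.6402, 0.1817, 0.0237]
orientation: [[-0.093, 0.996, 0.003], [0.996, 0.093, 0.001], [0.0, 0.003, -1.0]]
wrist_force: [-1.4, 4.4, 6.8]
opening: 0.0487
```

Request:
{"api": "servo_tool", "payload": {"plan": [[-1,0,0.0008,-0.003,0],[-1,0,0.0007,-0.003,0],[-1,0,0.0006,-0.003,0]]}}

```text
time: 13.15
ee_pos: [0.6405, 0.1837, 0.0147]
orientation: [[-0.093, 0.996, 0.004], [0.996, 0.093, 0.0], [0.0, 0.004, -1.0]]
wrist_force: [-1.6, 2.9, 5.2]
opening: 0.0491
```

Run:
```python
from h import *
d=snap("wrist","w8"); e=snap("scene","s8"); s=ctrl.state(); print(s["ee_pos"],s["opening"],s["wrist_force"])
cv2.imwrite("pics/s8z.png",cv2.resize(np.array(e["img"])[160:310,200:320,::-1],None,fx=4,fy=4,interpolation=cv2.INTER_CUBIC))
```

```text
[0.64046956 0.18372142 0.01450609] 0.04846873394365868 [-1.0324742   3.33752619  6.35424739]
```

View pics/s8z.png

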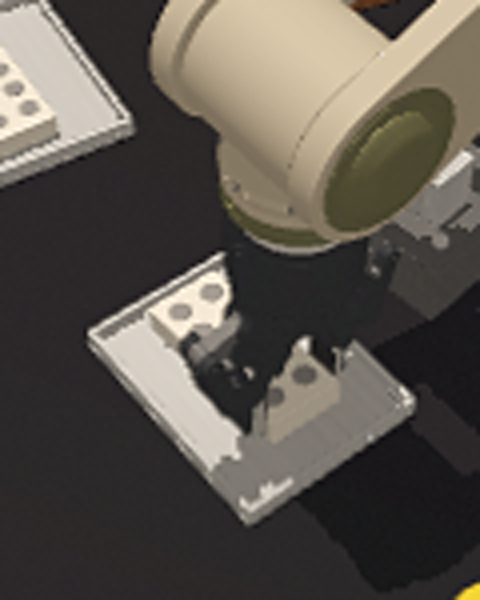

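View pics/w8.png

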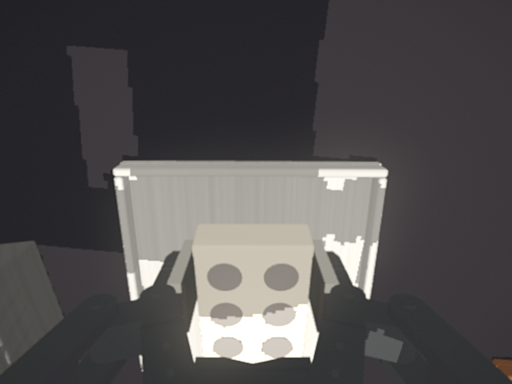

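The plate is levelling well inside the tray, with no wall contact. Continuing in small steps and watching the force.

Request:
{"api": "servo_tool", "payload": {"plan": [[-1,0,0.0005,-0.003,0],[-1,0,0.0003,-0.003,0]]}}

```text
time: 13.5
ee_pos: [0.6405, 0.1847, 0.0087]
orientation: [[-0.093, 0.996, 0.003], [0.996, 0.093, 0.001], [0.0, 0.004, -1.0]]
wrist_force: [-0.3, 4.4, 6.2]
opening: 0.0484
```

Request:
{"api": "servo_tool", "payload": {"plan": [[-1,0,0.0003,-0.002,0],[-1,0,0.0002,-0.002,0]]}}

```text
time: 13.75
ee_pos: [0.6406, 0.1852, 0.0046]
orientation: [[-0.093, 0.996, 0.004], [0.996, 0.093, 0.001], [0.0, 0.004, -1.0]]
wrist_force: [0.5, 5.5, 6.1]
opening: 0.0483
```

Request:
{"api": "servo_tool", "payload": {"plan": [[-1,0,0,-0.001,0],[-1,0,0,0,0]]}}

```text
time: 14.0
ee_pos: [0.6405, 0.1853, 0.0037]
orientation: [[-0.093, 0.996, 0.003], [0.996, 0.093, 0.001], [0.001, 0.004, -1.0]]
wrist_force: [-0.1, 4.2, 7.2]
opening: 0.0488
```

Request:
{"api": "servo_tool", "payload": {"plan": [[-1,0,0,-0.001,0],[-1,0,0,0,0]]}}

```text
time: 14.25
ee_pos: [0.6406, 0.1853, 0.0027]
orientation: [[-0.093, 0.996, 0.004], [0.996, 0.093, 0.001], [0.0, 0.004, -1.0]]
wrist_force: [0.1, 3.9, 7.6]
opening: 0.0487
```

Request:
{"api": "servo_tool", "payload": {"plan": [[-1,0,0,-0.001,0],[-1,0,0,0,0]]}}

```text
time: 14.5
ee_pos: [0.6406, 0.1853, 0.0017]
orientation: [[-0.093, 0.996, 0.004], [0.996, 0.093, 0.001], [0.001, 0.004, -1.0]]
wrist_force: [-0.6, 4.9, 6.9]
opening: 0.0488
```

Request:
{"api": "servo_tool", "payload": {"plan": [[-1,0,0,-0.001,0],[-1,0,0,0,0]]}}

```text
time: 14.75
ee_pos: [0.6406, 0.1853, 0.0015]
orientation: [[-0.093, 0.996, 0.004], [0.996, 0.093, 0.001], [0.0, 0.004, -1.0]]
wrist_force: [-1.7, 4.8, 12.4]
opening: 0.0488
```

The force rises from 7 to 12 N with no further travel, so the plate is flat or within about 1 mm of it. I'll check before releasing.

Run:
```python
from h import *
d=snap("wrist","w9"); e=snap("scene","s9"); s=ctrl.state(); print(s["ee_pos"],s["opening"],s["wrist_force"])
a=cv2.resize(np.array(e["img"])[200:300,215:315,::-1],None,fx=6,fy=6,interpolation=cv2.INTER_CUBIC)
cv2.imwrite("pics/s9z.png",a)
```

```text
[0.64065589 0.18524584 0.00148663] 0.048710160885723656 [-1.75633428  4.42745282 11.94057081]
```

View pics/s9z.png

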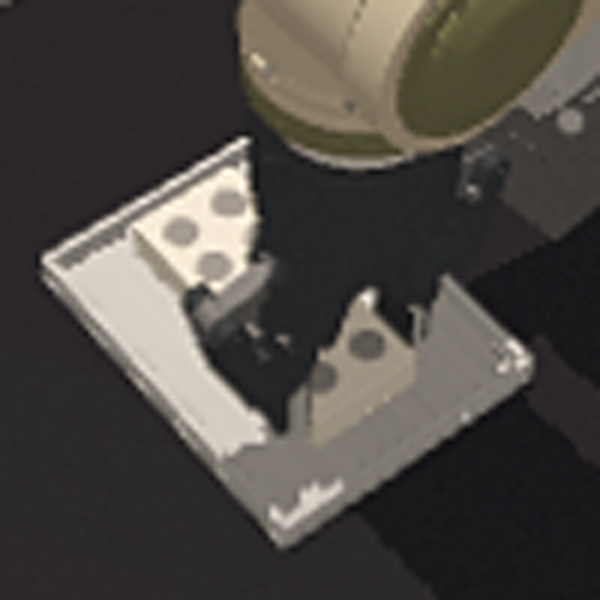

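The plate lies flat within the tray in the scene view (crop (130–415, 165–440)). Releasing gently, then retreating straight up.

Request:
{"api": "servo_tool", "payload": {"plan": [[0.2,0,0,0,0],[0.3,0,0,0,0],[0.45,0,0,0,0],[0.45,0,0,0,0],[0.45,0,0,0.01,0],[0.45,0,0,0.03,0],[0.45,0,0,0.05,0],[0.45,0,0,0.05,0],[0.45,0,0,0.05,0],[0.45,-0.05,-0.02,0.02,0],[0.45,-0.055,-0.025,0,0],[0.45,-0.055,-0.025,0,0],[0.45,-0.055,-0.025,0,0],[0.45,0,0,0,0]]}}

```text
time: 16.6
ee_pos: [0.4211, 0.0888, 0.2097]
orientation: [[-0.091, 0.996, -0.001], [0.996, 0.091, -0.0], [-0.0, -0.001, -1.0]]
wrist_force: [0.5, -0.4, 0.1]
opening: 0.0617
```

Run:
```python
from h import *
for n in ("scene","top"):
    e=snap(n,n+"10")
print(ctrl.state()["wrist_force"],ctrl.state()["ee_pos"])
b=np.array(load("scene10")["img"])[200:300,215:315,::-1]; cv2.imwrite("pics/s10z.png",cv2.resize(b,None,fx=6,fy=6,interpolation=cv2.INTER_CUBIC))
b=np.array(load("top10")["img"])[130:200,165:250,::-1]; cv2.imwrite("pics/t10z.png",cv2.resize(b,None,fx=6,fy=6,interpolation=cv2.INTER_CUBIC))
```

```text
[0.6629263  0.55765101 0.27005985] [0.42492177 0.0892603  0.21007606]
```

View pics/s10z.png

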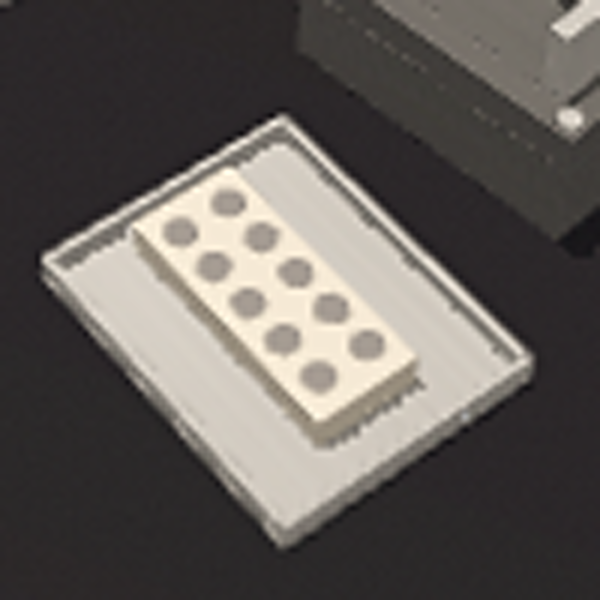

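View pics/t10z.png

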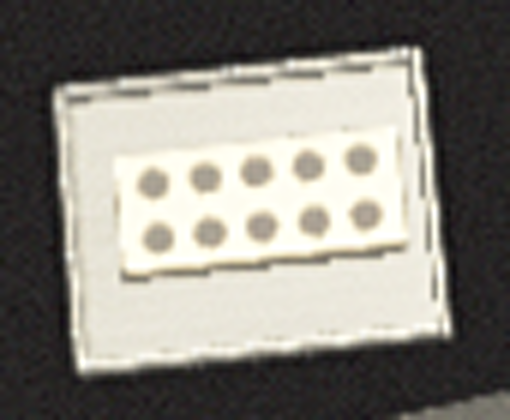

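View pics/scene10.png

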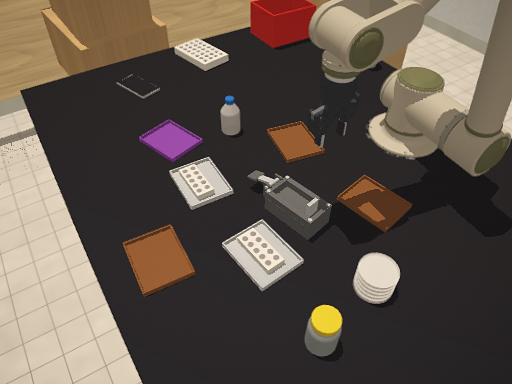

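Run:
```python
from h import *
t=load("top10"); s=load("scene10")
T=lambda p:np.array([165+(p[0]+.5)/6-.5,130+(p[1]+.5)/6-.5]); S=lambda p:np.array([215+(p[0]+.5)/6-.5,200+(p[1]+.5)/6-.5])
for a,b in (((153,184),(319,377)),((159,238),(367,344)),((361,158),(181,233)),((367,214),(228,203))):
    x,e=tri([(t,T(a)),(s,S(b))]); print(np.round(x*1000,1),np.round(e,2))
print(ctrl.job_done())
```

```text
[652.6 188.1  24. ] [0.03 0.03]
[629.  185.5  24.5] [0.08 0.09]
[661.3 100.5  24. ] [0.23 0.25]
[637.2  98.   24.2] [0.14 0.15]
the job is handed in; nothing more can be done
None
```

The fresh plate is out of the mould and lying flat, wells up, in the empty tray, and the job has been handed in after about 17 s of robot time.

- **Lever:** I pressed the paddle with the fingers shut until it stopped moving and the force rose sharply. The highest reading was 25 N, under the 50 N limit.
- **Lift and placing:** I gripped the raised end, with the finger opening at 49 mm, and lifted the plate out. I set its low end on the tray floor and levelled it by letting it turn in the grip at about 5–9 N. I pressed to 12 N at the end, then released it and moved clear.
- **Final check:** The four end wells measured 24.0–24.5 mm high, so the plate is flat to within about 0.5 mm. The expected height is 22 mm, and the extra 2 mm or so is about the calibration error. The plate's centre came out at about (645, 143) mm against a tray centre of (642, 148) mm, so it is fully inside the walls.
- **Everything else:** In the last scene picture the older plate, bottle, dish stack and jar are where they started; I checked that by eye only. The robot was touching nothing.
- **Unresolved:** The two camera views disagreed by a few millimetres on how far the fingertips sit behind the tool point. It made no visible difference to the result.

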